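# Pile the jars and pin the rail slide up to them

## Robot

A 6-joint arm with a two-finger parallel gripper is mounted at the origin on the work surface. World frame = base frame: x ahead of the robot, y to its left, z up, the work surface at z = 0. Lengths are in m, angles in rad, forces in N, time in s.
With the tool pointing down it reaches from about 0.275 to 0.75 m from the base axis. Payload 10.2 kg.
Tool frame: the origin (TCP) lies midway between the tips of the shut fingers; the grasp point (between the pads) lies 19 mm behind it (env.hold_point_z is the distance from the TCP to the grasp point, in m); x points along the fingers, z is the direction in which the jaws open and shut, and the axes are right-handed (so a half turn about x gives the same grasp; the last joint's range is limited). The gripper opens to 85 mm and grips with 20 to 120 N. Pads are 22 mm wide; open, the fingers measure 114 mm over their backs; the gripper's body (76 mm by 85 mm) begins 54 mm behind the grasp point. The pads swing forward as they close: fully open they stand 13 mm farther back than shut.
Start: joints at [-1.346, 0.313, 1.498, -0, 1.331, -0.223], TCP at [0.227, -0.473, 0.198] pointing down, gripper open.
Joint ranges: [-2.94, 2.94], [-0.97, 2.17], [0.19, 2.56], [-1.23, 4.37], [0.02, 3.11], [-2.88, 2.88]. Speed limits (rad/s): [2.39, 2.39, 3.01, 3.14, 3.14, 3.14].

## Interface

Orientations are given as a unit quaternion [x, y, z, w].
In Python, from bench import env, kinematics, monitor, eyes, job gives the robot as it stands. The module is installed in compiled form; this text tells all that it offers. Calls block until the motion is done:
- env.reach(position, orientation): joint-space move of the TCP to a pose.
- env.movel(position, velocity=0.15, frame=None, guard=None): straight line of the TCP; frame=None keeps the orientation; velocity is the mean speed in m/s. With guard (N) it stops when the force on the tool has changed by that much, and returns True; else False.
- env.set_joints(angles): joint-space move.
- env.release() and env.close_gripper(effort=None): open the fingers fully, or close them until they stop; effort is the grip in N (None keeps the last).
- env.hold(seconds).
- kinematics.ik(position, orientation): joint angles nearest the present ones, or None.
- monitor.sense(): the state.
- eyes.grab_frame(name): name is "scene" or "top" or "wrist"; returns a dict with "frame" (384x512x3 uint8, red, green, blue), "mtx" (3x3 intrinsics, pixels), "k1" (the pictures are not rectified: a ray, as slopes to the right and down, at radius r is drawn at 1 + k1 r^2 times it, then the intrinsics apply), "view" (4x4, takes a point from world to camera coordinates). Camera axes: x right, y down, z forward; pixel columns grow to the right and rows downward; lengths in m; the calibration is good to about 2 mm. A picture is of the moment at which its call begins. There is no depth.
A pose or a line that the arm cannot do raises env.MotionError and nothing moves.
- job.hand_in(): hands the job in, once; it reports no verdict.
The state is a dict: "clock": time; "joints": joint angles; "qvel": joint speeds; "joint_efforts": joint torques, N m; "position": TCP position; "ee_rot": TCP orientation; "contact_force": force on the tool from outside, world axes, zero at the start; "ft_torque": the same for the moment, N m; "finger_gap": opening from 0.0 (shut) to 1.0 (fully open).
Only numpy, scipy, OpenCV 4.12 (cv2) and the standard library are available. Lean on these libraries where they do the work, as an engineer would, in place of code of your own. Each camera call takes 0.05 s, during which the arm holds its last target.

## Task

While the shelf's slide still stands back and leaves room for your hand, gently lay the spare glass jar on its side on top of the two jars lying in the gated bay, in the saddle between them, lined up with them, and let it go. Then close the rail up on the pile: pull up the slide's spring plunger, slide the teak stop one hole along towards the jars and let the pin drop into that hole. Finish still holding the plunger's knob, keeping the pin fully home, with the gate left shut and the egg timer, cookie cutter and pinch bowl left where they are.

Things in the scene. Friction and masses are not known exactly. Their poses are not given: they have to be found in the camera images.
- shelf: Low fixed teak jar shelf, 150 deep (x), 450 long (y), board top 40 above the worktop. Origin on the worktop under its centre; x across it (far side +), y along it. Lip 9 high along the -x edge. Rail: 20 mm square tube along y at x = +60, axis 90 up, drilled from above every 32 mm. The jars' bay is at the +y end, between the slide's teak stop and the gate (inner face at y = +190)
- slide (a joint): Rail slide (m): metal sleeve on the tube, with a teak stop board across the shelf (14 thick, x -65 to +44, top 116 above the worktop) and the spring plunger. 0 = starting hole, grows towards the jars (shelf +y), 0.032 = next hole, 1.5 mm play either way. Pin out: slides with 2 N; pin in a hole: locked
- plunger (a joint): Spring plunger (m): 0 = fully home (pin 8 mm deep in the hole), grows as it is pulled up, 0.014 at most. Above 0.008 the slide can move; let down between holes the pin rides on the tube at 0.008 and drops into the next hole that comes under it. The spring pulls it down with 5 N at home, 8.5 N fully up
- knob: Knob of the plunger, an upright cylinder 28 across, 24 high, on top of the slide at shelf x = +60. Origin at its centre, 138 above the worktop when home; it rises with the plunger and travels with the slide. Under it the barrel (19 across, 20 high) and the sleeve (30 wide in x, from 30 behind to 55 ahead of the knob in y, top 105 above the worktop)
- next_hole (a point): centre of the hole the pin must go to, in the tube's upper face (100 above the worktop), 32 mm along the shelf's +y from the pin's starting hole
- stop_face (a point): the stop's face towards the jars: point 55 mm along the shelf's +y from the knob's axis, at shelf x = -10, 116 above the worktop
- gate (a joint): the picket gate at the +y end of the bay (rad): 0 = shut, grows as it swings outward; a stiff hinge. 105 wide, 14 thick, top 50 above the board
- jar_a: Short clear glass jar with a cork lid, 150 g, lying in the bay, axis across the shelf, the one nearer the gate. Glass 56 in diameter, 64 long; cork 49 in diameter standing out 13 more at its -x end. Origin on the axis at the glass's middle; x along the axis, away from the cork. It can roll
- jar_b: the same sort of jar, lying beside jar_a and touching it or nearly, the one nearer the stop
- jar_c: Spare jar of the same sort (105 to 210 g), lying on its side on the worktop beside the shelf. Origin on the axis at the glass's middle, 28 above the worktop; x along the axis, away from the cork. Which way the cork points on the pile is free
- egg_timer: white porcelain egg-shaped timer, 53 across, 62 high, standing on the shelf behind the slide; origin under its centre; leave it
- cutter: tin star cookie cutter, 66 across, 24 high, on the shelf's -y end; origin under its centre; leave it
- pinch_bowl: small ceramic bowl, 76 across, 36 high, on the worktop; origin under its centre; leave it
There are look-alikes about, which are no part of the job. What is shaped like the jar_c but green or yellow is not meant.

How it is judged:
By the outcome, as a careful person would: the job done as asked, in the order asked, and still so for the second after the job is handed in, while the arm keeps its last pose, push and grip.
It also fails if it takes over 51 s, if anything falls off the work surface, if the arm or the gripper's body presses on something with over 40 N, if the wrist force passes 120 N, or if a joint passes its speed limit or range.

## Working session

There is one attempt and no reset: what is moved stays moved. The work goes in short steps, each a Python script; the robot and the scene stay as the last script left them, time stands still between calls to the robot, and variables do not carry over. Pictures are saved under pics/ and viewed, and the job is handed in when it is done.

```bash
mkdir -p pics; python3 - <<'E'
from bench import env, kinematics, monitor, eyes, job
import cv2
for n in ("scene","top","wrist"):
    f=eyes.grab_frame(n); cv2.imwrite(f"pics/{n}0.png",cv2.resize(f["frame"][:,:,::-1],(800,600),interpolation=cv2.INTER_CUBIC))
    print(n,f["mtx"].tolist(),f["k1"],f["view"].round(4).tolist())
s=monitor.sense();print(s["clock"],s["position"],s["ee_rot"],s["finger_gap"],s["contact_force"],env.hold_point_z)
E
```

```text
scene [[452.6239955358581, 0.0, 245.56779240608122], [0.0, 452.6239955358581, 194.8747197995325], [0.0, 0.0, 1.0]] -0.05453727457300997 [[0.8492, 0.528, -0.0034, -0.3949], [0.4334, -0.7007, -0.5668, -0.2169], [-0.3017, 0.4798, -0.8238, 1.545], [0.0, 0.0, 0.0, 1.0]]
top [[355.2713811127322, 0.0, 262.70955118019015], [0.0, 355.2713811127322, 192.60831727045186], [0.0, 0.0, 1.0]] -0.09896927103705742 [[0.0056, -0.9999, -0.0086, -0.0719], [-0.9926, -0.0045, -0.1212, 0.5196], [0.1212, 0.0092, -0.9926, 0.8467], [0.0, 0.0, 0.0, 1.0]]
wrist [[328.6959718487741, 0.0, 260.53919935314445], [0.0, 328.6959718487741, 186.70652090478788], [0.0, 0.0, 1.0]] -0.019908148997301048 [[0.4334, -0.9012, -0.0006, -0.5247], [-0.8614, -0.4144, 0.2938, -0.0384], [-0.265, -0.1268, -0.9559, 0.3795], [0.0, 0.0, 0.0, 1.0]]
0.15 [ 0.22725106 -0.47303113  0.19778424] [ 0.37672107  0.59877921 -0.37627182  0.5983011 ] 1.0021863664361483 [-0.30652619 -0.88669791  0.20344945] 0.0187
```

View pics/scene0.png

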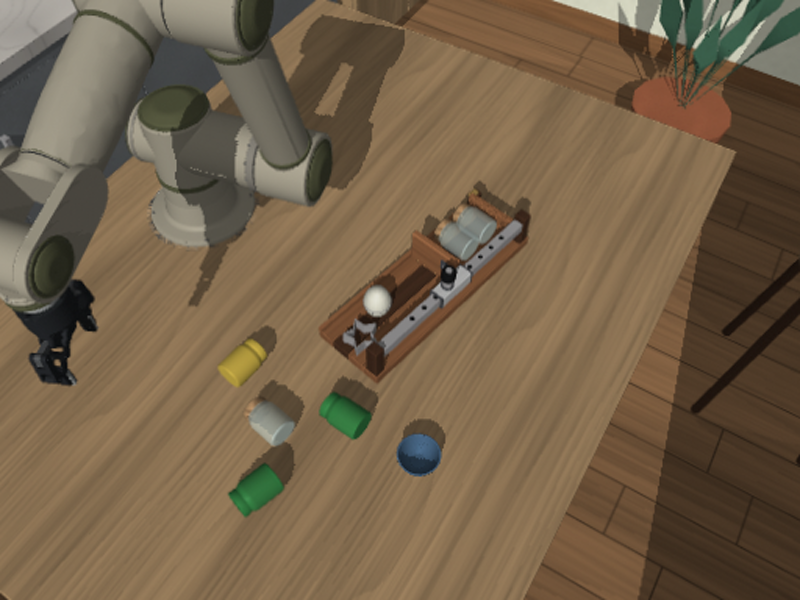

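View pics/top0.png

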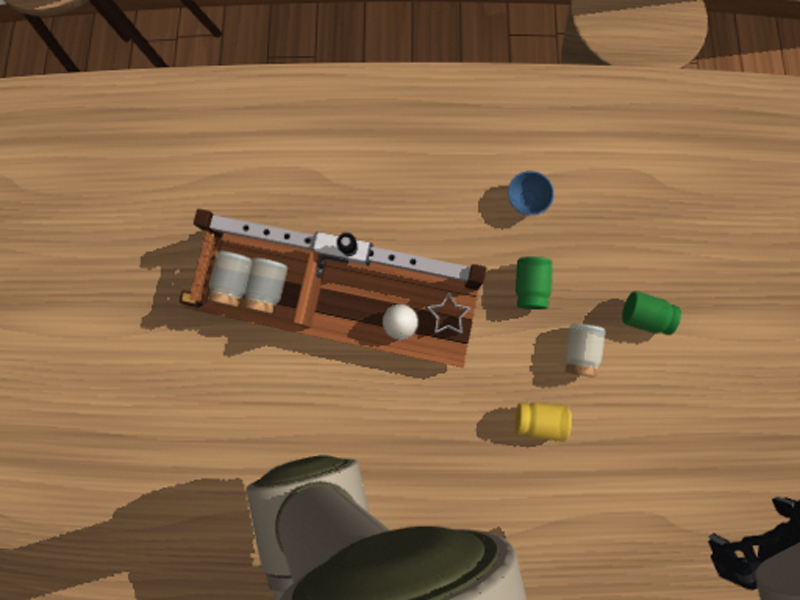

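View pics/wrist0.png

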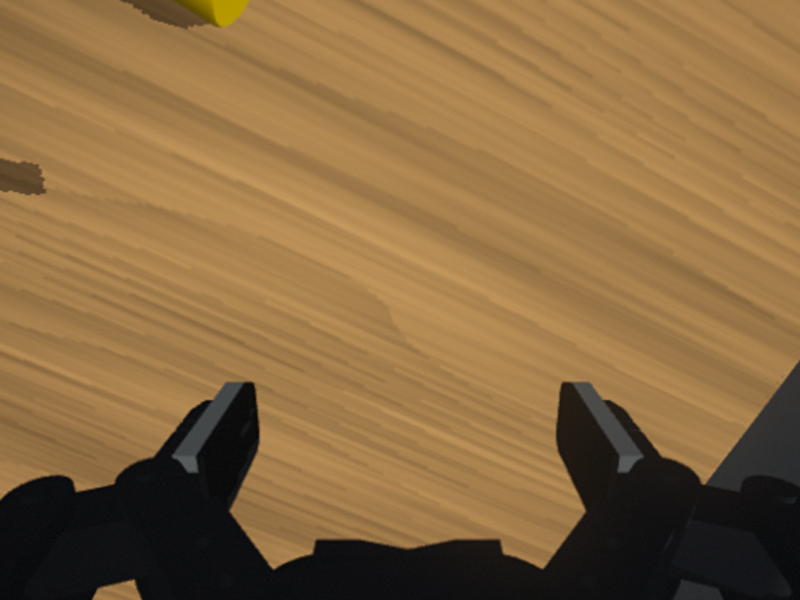

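The scene picture shows the clear jar with a cork at about (270,420), with green jars at (345,415) and (257,490), yellow at (243,362), the bowl at (419,454) and the shelf in the middle. In the top picture the clear jar is at (585,350), the greens at (534,282) and (652,312), and yellow at (544,421). The clear glass jar with cork fits jar_c. I'll confirm that in crops.

```bash
cat > h.py <<'E'
import numpy as np, cv2
from scipy.optimize import least_squares
def proj(f,P):
    P=np.atleast_2d(P); V=f["view"]; c=P@V[:3,:3].T+V[:3,3]
    s=c[:,:2]/c[:,2:]; r2=(s**2).sum(1,keepdims=True); s=s*(1+f["k1"]*r2)
    return s@f["mtx"][:2,:2].T+f["mtx"][:2,2]
def ray(f,uv):
    d=(np.array(uv,float)-f["mtx"][:2,2])/np.array([f["mtx"][0,0],f["mtx"][1,1]])
    s=d.copy()
    for _ in range(20): s=d/(1+f["k1"]*(s@s))
    R=f["view"][:3,:3]; t=f["view"][:3,3]
    return -R.T@t, R.T@np.array([s[0],s[1],1.])
def atz(f,uv,z):
    o,d=ray(f,uv); return o+d*(z-o[2])/d[2]
def crop(f,u0,v0,u1,v1,k,name):
    im=f["frame"][v0:v1,u0:u1,::-1]
    cv2.imwrite(name,cv2.resize(im,None,fx=k,fy=k,interpolation=cv2.INTER_CUBIC))
E
python3 - <<'E'
from h import *
from bench import eyes
import pickle
F={n:eyes.grab_frame(n) for n in("scene","top")}
pickle.dump(F,open("F0.pkl","wb"))
t,s=F["top"],F["scene"]
crop(t,110,125,320,240,3.8,"pics/t_shelf.png")
crop(t,320,180,450,290,5,"pics/t_jar.png")
crop(s,200,115,345,250,4.4,"pics/s_shelf.png")
crop(s,130,210,250,335,4.5,"pics/s_jar.png")
E
```

```text
(no output)
```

View pics/t_shelf.png

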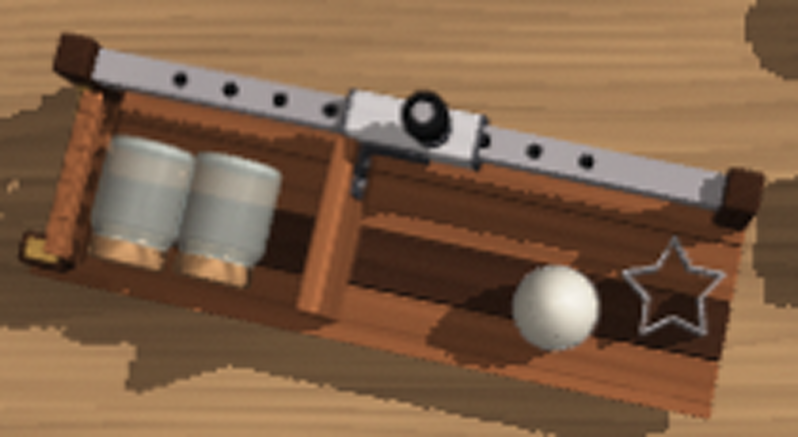

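View pics/t_jar.png

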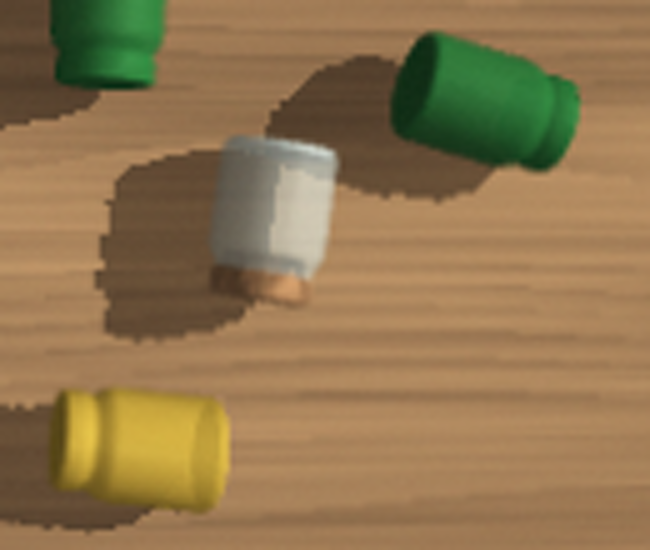

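View pics/s_shelf.png

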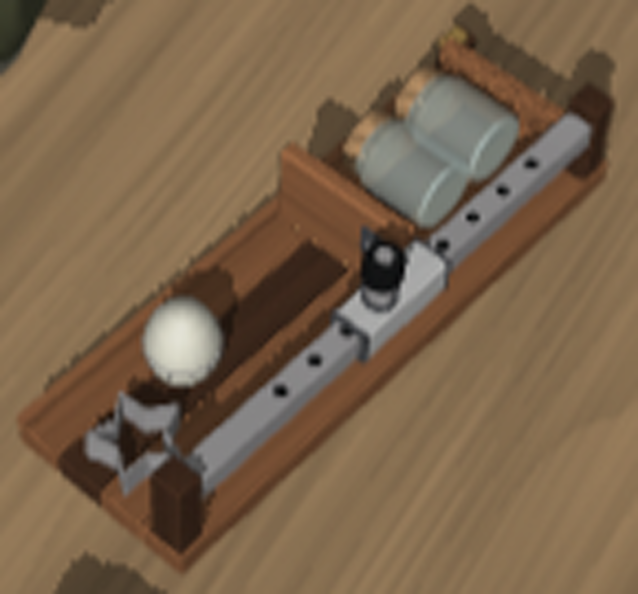

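View pics/s_jar.png

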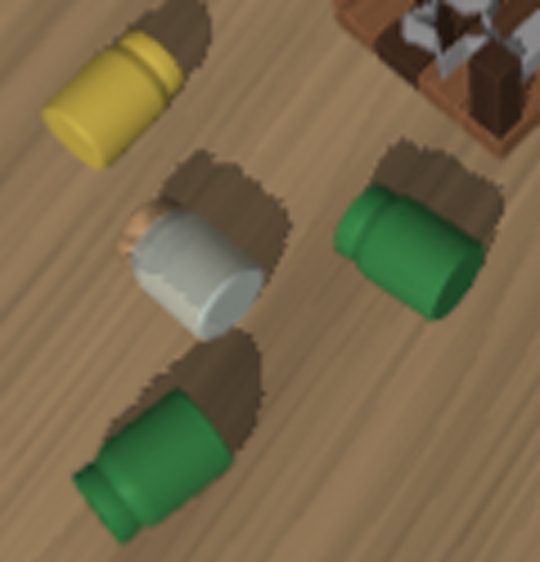

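The crops confirm it. The clear glass jar with a cork, at crop (275,215) in top and (195,270) in scene, is jar_c; the cork points toward the robot. The jars in the bay, the rail holes and the knob are all visible. Next I fit the shelf pose.

```bash
cat > fit.py <<'E'
from h import *
import pickle
F=pickle.load(open("F0.pkl","rb")); t,s=F["top"],F["scene"]
T=lambda p:(np.array(p)+.5)/3.8-.5+[110,125]
S=lambda p:(np.array(p)+.5)/4.4-.5+[200,115]
hk=[5,4,3,2,-1,-2,-3]
ht=[(181,79),(231,90),(280,100),(331,110),(485,140),(535,151),(587,162)]
hs=[(532,163),(503,190),(472,217),(442,245),(347,329),(315,360),(281,390)]
def W(p,x,y,z):
    c,sn=np.cos(p[2]),np.sin(p[2]); return np.array([p[0]+c*x-sn*y,p[1]+sn*x+c*y,z])
def res(p,verbose=False):
    r=[]
    for k,a,b in zip(hk,ht,hs):
        P=W(p,.06,p[3]+.032*k,.1)
        r+=[proj(t,P)[0]-T(a),proj(s,P)[0]-S(b)]
    for P,f,uv in [((-.075,-.225,.049),t,T((710,418))),((.075,-.225,0),s,S((183,572))),((.075,.225,.04),s,S((606,168))),((-.075,-.225,.049),s,S((20,415)))]:
        r.append((proj(f,W(p,*P))[0]-uv)*.5)
    return np.array(r).ravel()
if __name__=="__main__":
    best=None
    for yaw in np.arange(-3,3.2,.5):
        q=least_squares(res,[.5,0,yaw,0],loss="soft_l1")
        if best is None or q.cost<best.cost: best=q
    p=best.x; print(p,best.cost); print(res(p).reshape(-1,2).round(2).tolist())
    np.save("shelf.npy",p)
    k=W(p,.06,p[3],.138); print("knob",k,"px",proj(t,k),proj(s,k), "stop face y",p[3]+.055)
    # overlay
    for f,n,w in((t,"top",(110,125,320,240,3.8)),(s,"scene",(200,115,345,250,4.4))):
        u0,v0,u1,v1,kk=w
        im=cv2.resize(f["frame"][v0:v1,u0:u1,::-1],None,fx=kk,fy=kk,interpolation=cv2.INTER_CUBIC)
        def L(pts,col,cl=False):
            q=((np.array([proj(f,W(p,*a))[0] for a in pts])-[u0,v0]+.5)*kk-.5).round().astype(int)
            cv2.polylines(im,[q],cl,col,1,cv2.LINE_AA)
        R=[(-.075,-.225),(.075,-.225),(.075,.225),(-.075,.225)]
        L([(*a,.04) for a in R],(0,255,0),True);L([(*a,.0) for a in R],(0,255,255),True)
        for z in(.126,.15): L([(.06+.014*np.cos(a),p[3]+.014*np.sin(a),z) for a in np.linspace(0,6.3,30)],(255,0,255))
        L([(x,y,.116) for x,y in((-.065,p[3]+.055),(.044,p[3]+.055),(.044,p[3]+.041),(-.065,p[3]+.041))],(255,255,0),True)
        L([(-.06,.19,.09),(.045,.19,.09)],(255,255,255))
        cv2.imwrite(f"pics/ov_{n}.png",im)
E
python3 fit.py
```

```text
[ 0.53465589  0.05532253 -0.20202529 -0.02238462] 2.724245996357144
[[-0.02, 0.39], [0.13, 0.33], [-0.16, 0.11], [0.1, 0.19], [0.09, 0.13], [0.39, 0.18], [-0.09, 0.18], [0.31, 0.07], [-0.35, 0.48], [0.32, 0.52], [0.05, 0.36], [0.09, 0.26], [-0.02, 0.26], [0.16, 0.38], [-0.13, 0.21], [0.08, 2.04], [0.72, -0.76], [-0.24, 0.03]]
knob [0.58894406 0.02135394 0.138     ] px [[221.38144323 155.50677425]] [[287.09531722 175.25812355]] stop face y 0.032615379930677035
```

```bash
sleep 1
```

```text
(no output)
```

View pics/ov_top.png

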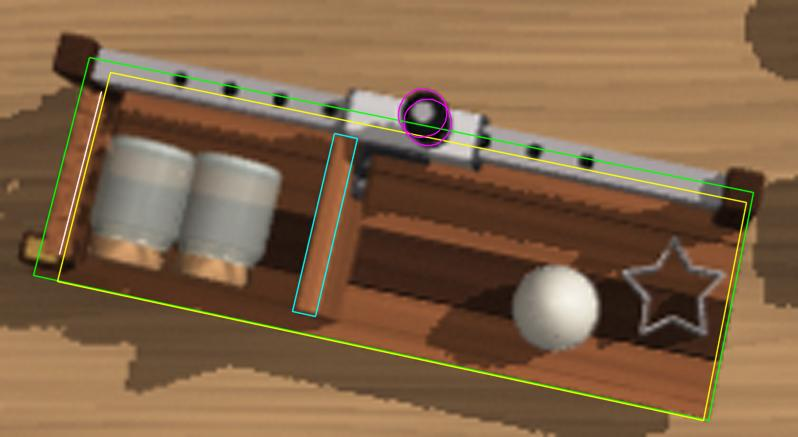

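View pics/ov_scene.png

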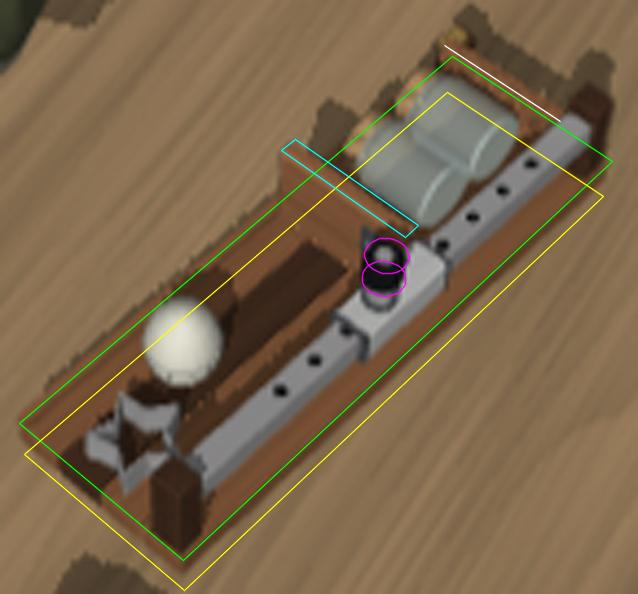

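```bash
sed -i 's/((.075,-.225,0),s,S((183,572))),//' fit.py; python3 fit.py; python3 - <<'E'
from h import *
import pickle
F=pickle.load(open("F0.pkl","rb")); t,s=F["top"],F["scene"]
def grid(f,u0,v0,u1,v1,k,n):
    im=cv2.resize(f["frame"][v0:v1,u0:u1,::-1],None,fx=k,fy=k,interpolation=cv2.INTER_CUBIC)
    for u in range(u0,u1,5):
        cv2.line(im,((u-u0)*k,0),((u-u0)*k,8 if u%10 else 16),(255,255,255),1); 
        if u%10==0: cv2.putText(im,str(u),((u-u0)*k-10,28),0,.4,(255,255,255),1)
    for v in range(v0,v1,5):
        cv2.line(im,(0,(v-v0)*k),(8 if v%10 else 16,(v-v0)*k),(255,255,255),1)
        if v%10==0: cv2.putText(im,str(v),(18,(v-v0)*k+5),0,.4,(255,255,255),1)
    return im
a=grid(t,125,152,195,207,10,0);b=grid(s,270,120,330,170,10,0)
cv2.imwrite("pics/ta.png",a);cv2.imwrite("pics/sa.png",b)
cv2.imwrite("pics/jc.png",np.vstack([np.hstack([grid(t,355,200,395,248,9,0),grid(s,150,245,195,293,9,0)])]))
E
```

```text
[ 0.53448857  0.0541786  -0.20138227 -0.02127266] 1.3863647215809223
[[-0.02, 0.4], [0.13, 0.33], [-0.16, 0.11], [0.1, 0.19], [0.09, 0.12], [0.4, 0.18], [-0.09, 0.16], [0.32, 0.07], [-0.34, 0.44], [0.34, 0.54], [0.06, 0.31], [0.12, 0.29], [-0.01, 0.2], [0.19, 0.41], [0.13, 0.21], [0.6, -0.67], [-0.36, 0.18]]
knob [0.58902099 0.0213344  0.138     ] px [[221.39104107 155.47265928]] [[287.11606845 175.27445708]] stop face y 0.03372733669182945
```

View pics/ta.png

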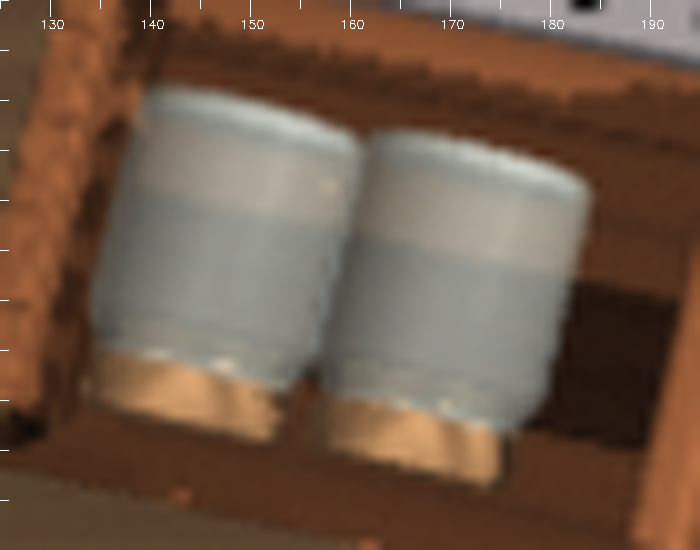

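View pics/sa.png

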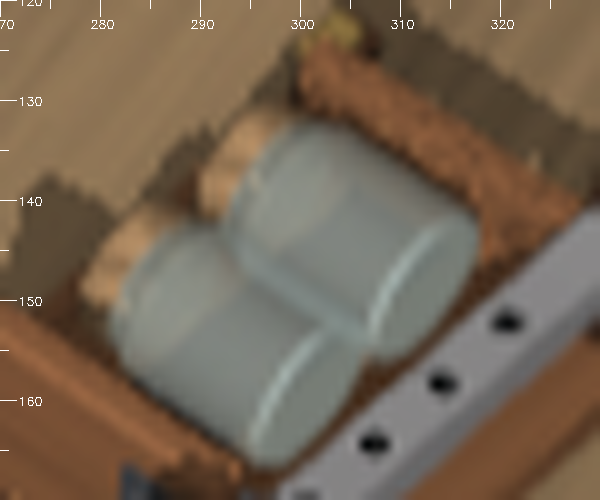

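View pics/jc.png

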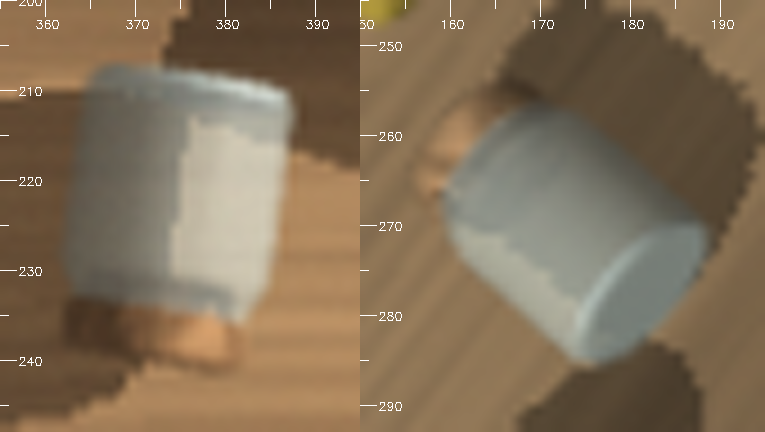

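```bash
cat > jars.py <<'E'
from fit import *
p=np.load("shelf.npy")
D={"a":(.068,[(138.3,165),(136,173),(134.3,181),(160.4,170),(159,178),(156.8,186),(146,160.9),(152,162.2),(157,164.3),(139,192.2),(144,194),(150,195.8)],
 [(317.5,146),(315,150),(309,155.5),(306,133),(311,136.5),(316,140),(291,137),(290.3,140)],(.62,.2)),
"b":(.068,[(161.5,168),(159.5,176),(157.5,184),(183.5,174),(182,181),(180,189),(168,165),(174,166.6),(180,168.8),(166,198.5),(172,200.2)],
 [(304,157),(301,162.5),(297,166.3),(284,157.5),(288,161),(292,164.3)],(.6,.15)),
"c":(.028,[(364,212),(363,219),(362.1,226),(387,214),(386,221),(384.5,229),(370,207.3),(376,208.2),(383,209.5),(367,239),(372,240.3),(378,241)],
 [(173,258),(178,262.5),(184,267.5),(162,274),(166,278.5),(171,283),(188.5,272),(186.5,278),(182,284),(157,262),(156.5,264.5)],(.43,-.3))}
A=np.linspace(0,2*np.pi,73)
def circ(q,z,ax,r):
    d=np.array([np.cos(q[2]),np.sin(q[2]),0]);n=np.array([-d[1],d[0],0])
    return np.array([q[0],q[1],z])+d*ax+r*np.cos(A)[:,None]*n+r*np.sin(A)[:,None]*np.array([0,0,1])
def hull(f,q,z):
    P=np.vstack([circ(q,z,-.032,.026),circ(q,z,-.029,.028),circ(q,z,.029,.028),circ(q,z,.032,.026),circ(q,z,-.045,.0245)])
    return cv2.convexHull(proj(f,P).astype(np.float32))
def jr(q,z,pt,ps,w=1):
    r=[cv2.pointPolygonTest(hull(t,q,z),tuple(map(float,np.array(a)-.45)),True) for a in pt]
    r+=[w*cv2.pointPolygonTest(hull(s,q,z),tuple(map(float,np.array(a)-.45)),True) for a in ps]
    return np.array(r)
if __name__=="__main__":
  for n,(z,pt,ps,g) in D.items():
    for w in (1,0):
        o=least_squares(jr,[*g,p[2]],args=(z,pt,ps,w),diff_step=1e-4,x_scale=[.05,.05,.2],loss="soft_l1"); q=o.x
        d=np.array([q[0]-p[0],q[1]-p[1]]);c,sn=np.cos(p[2]),np.sin(p[2])
        print(n,w,q.round(4),"shelf xy",round(c*d[0]+sn*d[1],4),round(-sn*d[0]+c*d[1],4),"dyaw deg",round(np.degrees(q[2]-p[2]),1),"res",jr(q,z,pt,ps).round(1).tolist())
    D[n]=q if w else q
E
python3 jars.py
```

```text
a 1 [ 0.5557  0.2103 -0.2078] shelf xy -0.0104 0.1572 dyaw deg -0.4 res [0.5, 0.3, 0.6, 0.7, 0.1, 0.3, 0.1, -0.0, 0.5, 1.3, 0.8, 0.3, 0.9, 1.2, 0.8, -0.2, -0.1, 0.1, 0.0, 0.4]
a 0 [ 0.5564  0.21   -0.232 ] shelf xy -0.0097 0.1571 dyaw deg -1.8 res [0.2, 0.2, 0.8, 1.0, 0.2, 0.1, 0.4, 0.2, 0.6, 0.9, 0.4, 0.1, 1.2, 1.5, 1.0, -0.1, -0.1, -0.1, -0.2, 0.2]
b 1 [ 0.544   0.1538 -0.2082] shelf xy -0.0106 0.0995 dyaw deg -0.4 res [0.4, 0.5, 0.5, 0.5, 0.3, 0.3, -0.4, -0.1, 0.3, 1.0, 0.7, 2.4, 1.8, 0.5, 0.6, 0.1, -0.3]
b 0 [ 0.545   0.1536 -0.2207] shelf xy -0.0096 0.0995 dyaw deg -1.1 res [0.3, 0.4, 0.6, 0.6, 0.3, 0.3, 0.0, 0.3, 0.6, 0.6, 0.3, 2.7, 2.1, 0.7, 0.6, 0.1, -0.2]
c 1 [ 0.4375 -0.3434 -3.3142] shelf xy -0.0155 -0.4089 dyaw deg -178.3 res [-0.7, -0.3, -0.2, -0.1, 0.5, 0.9, 0.2, 0.6, 0.6, 0.2, -0.2, -0.0, 1.3, 1.4, 1.2, 0.4, -0.2, -0.3, 0.1, 0.0, -0.7, 0.2, 0.8]
c 0 [ 0.4498 -0.3443 -0.1715] shelf xy -0.0033 -0.4074 dyaw deg 1.7 res [0.1, 0.1, 0.3, 0.0, 0.1, 0.4, 0.1, 0.4, 0.4, 0.5, 0.1, 0.2, 1.7, 1.8, 1.7, -0.0, -0.7, -0.6, 0.7, 0.1, -0.8, 0.0, 0.4]
```

Jar fits are plausible: a and b lie 57.6 mm apart at shelf x ≈ −10 mm, and both sit clear of the gate and the stop. After a one-hole move the stop face is at y ≈ 66 mm, against jar_b's edge at ≈ 71 mm. The c joint fit flipped end for end, so I redo it with the right cork direction, then pick.

```bash
cat > m.py <<'E'
import numpy as np
from scipy.spatial.transform import Rotation as Rn
from bench import env, kinematics, monitor, eyes, job
def quat(phi):
    x=np.array([0,0,-1.]);z=np.array([np.cos(phi),np.sin(phi),0]);y=np.cross(z,x)
    return Rn.from_matrix(np.c_[x,y,z]).as_quat()
def best(pos,phi):
    q0=np.array(monitor.sense()["joints"]);o=[]
    for k in (0,np.pi):
        j=kinematics.ik(pos,quat(phi+k))
        if j is not None: o.append((np.abs(np.array(j)-q0).max(),phi+k,np.round(j,2)))
    o.sort(key=lambda a:a[0]); return o
def st(m=""):
    s=monitor.sense();print(m,"t",round(s["clock"],2),"p",np.round(s["position"],4),"F",np.round(s["contact_force"],1),"gap",round(s["finger_gap"],3),flush=True)
    return s
E
python3 - <<'E'
from jars import *
from m import *
z,pt,ps,g=D["c"]
o=least_squares(jr,[.4485,-.3438,-.17],args=(z,pt,ps,.5),diff_step=1e-4,x_scale=[.02,.02,.1]);print(o.x,jr(o.x,z,pt,ps).round(1).tolist())
q=o.x; np.save("c.npy",q)
print(best([q[0],q[1],.12],q[2]+np.pi/2),best([q[0],q[1],.007],q[2]+np.pi/2))
y=(.1572+.0995)/2;P=W(p,-.0102,y,.095);print(P,best(P,p[2]-.008+np.pi/2)); print(best([.589,.0213,.119],p[2]),best([.589,.0213,.119],p[2]+np.pi/2))
E
```

```text
[ 0.44977473 -0.34486731 -0.16629069] [-0.1, -0.1, 0.0, 0.2, 0.3, 0.7, 0.0, 0.4, 0.4, 0.5, 0.0, 0.2, 1.5, 1.6, 1.5, 0.2, -0.5, -0.5, 0.6, 0.0, -0.8, 0.1, 0.5]
[(np.float64(1.0996971280136576), np.float64(4.546098288611536), array([-0.86,  0.47,  1.48, -0.  ,  1.19,  0.88])), (np.float64(2.0418955255761357), np.float64(1.404505635021743), array([-0.86,  0.47,  1.48, -0.  ,  1.19, -2.27]))] [(np.float64(1.0996971280136576), np.float64(4.546098288611536), array([-0.86,  0.62,  1.57, -0.  ,  0.95,  0.88])), (np.float64(2.0418955255761357), np.float64(1.404505635021743), array([-0.86,  0.62,  1.57, -0.  ,  0.95, -2.27]))]
[0.55016776 0.18197502 0.095     ] [(np.float64(1.4637429283801777), np.float64(1.3614140601593592), array([ 0.12,  0.53,  1.46, -0.  ,  1.15, -1.24])), (np.float64(2.120958987226011), np.float64(4.503006713749152), array([ 0.12,  0.53,  1.46, -0.  ,  1.15,  1.9 ]))]
[(np.float64(1.1838958509493056), np.float64(-0.20138226663553746), array([-0.16,  0.52,  1.4 , -0.  ,  1.22,  0.04]))] [(np.float64(1.3084807437946537), np.float64(1.3694140601593592), array([-0.16,  0.52,  1.4 , -0.  ,  1.22, -1.53])), (np.float64(1.8331119097951396), np.float64(4.511006713749152), array([-0.16,  0.52,  1.4 , -0.  ,  1.22,  1.61]))]
```

```bash
python3 - <<'E'
from m import *
from h import *
q=np.load("c.npy"); ph=q[2]+1.5*np.pi
env.reach([q[0],q[1],.13],quat(ph)); st("above")
f=eyes.grab_frame("wrist"); cv2.imwrite("pics/w1.png",f["frame"][:,:,::-1])
print(env.movel([q[0],q[1],.007],velocity=.12,guard=6)); st("down")
f=eyes.grab_frame("wrist"); cv2.imwrite("pics/w2.png",f["frame"][:,:,::-1])
E
```

```text
above t 1.28 p [ 0.4494 -0.3456  0.1303] F [0.2 0.2 0.4] gap 1.006
False
down t 2.51 p [ 0.4501 -0.3453  0.0077] F [-0.9 -0.2  0.1] gap 1.001
```

View pics/w1.png

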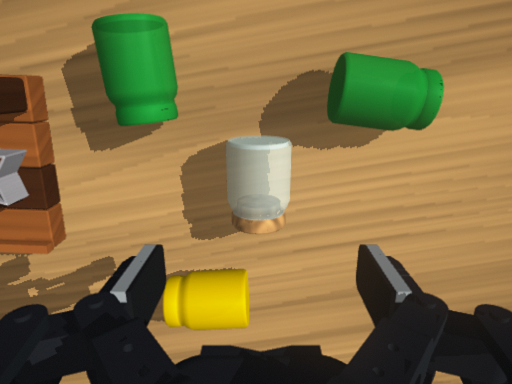

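View pics/w2.png

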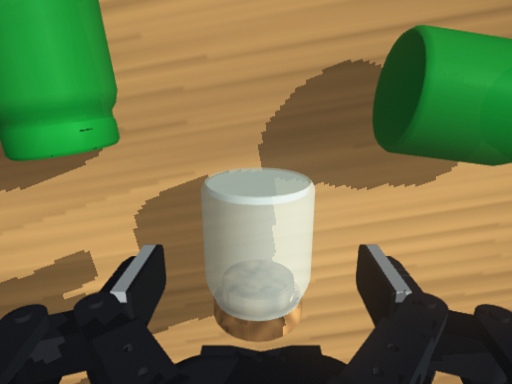

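Picture w2 shows the jar centred between the pads (258 vs 260) with nothing touching. I check the axial position against the model.

```bash
python3 - <<'E'
from m import *
from jars import *
q=np.load("c.npy"); f=eyes.grab_frame("wrist"); im=f["frame"][:,:,::-1].copy()
cv2.polylines(im,[hull(f,q,.028).round().astype(int)],True,(0,0,255),1)
P=monitor.sense()["position"]; c=proj(f,[[q[0],q[1],.028],[P[0],P[1],.028]]);print(c)
cv2.imwrite("pics/w3.png",im)
E
```

```text
[[259.78689733 237.19961989]
 [260.2810146  236.62490466]]
```

View pics/w3.png

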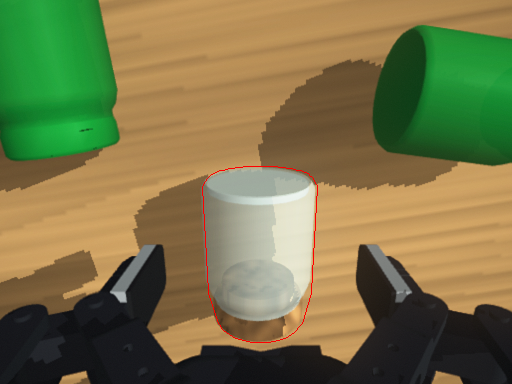

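The model outline matches to about 2 px. Grip, lift and carry to above the pile.

```bash
python3 - <<'E'
from m import *
from jars import *
env.close_gripper(25); s=st("closed"); P=s["position"]
env.movel([P[0],P[1],.19],velocity=.2); st("lift")
ph=p[2]-.008+1.5*np.pi
T0=W(p,-.0102,.1284,.17); env.reach(T0,quat(ph)); st("over")
F={n:eyes.grab_frame(n) for n in("scene","top","wrist")}
pickle.dump(F,open("F1.pkl","wb"))
for n in F: cv2.imwrite(f"pics/{n}4.png",F[n]["frame"][:,:,::-1])
E
```

```text
closed t 3.09 p [ 0.4501 -0.3442  0.0078] F [-0.6  5.1  7.5] gap 0.509
lift t 4.16 p [ 0.4496 -0.3438  0.1887] F [-0.2  0.1 -1.9] gap 0.51
over t 6.09 p [0.5505 0.1811 0.17  ] F [ 0.  -0.4 -1.6] gap 0.508
```

View pics/wrist4.png

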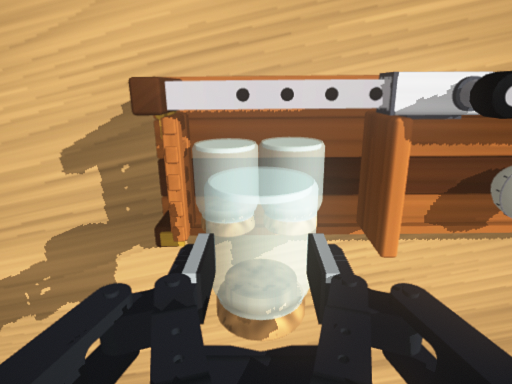

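View pics/scene4.png

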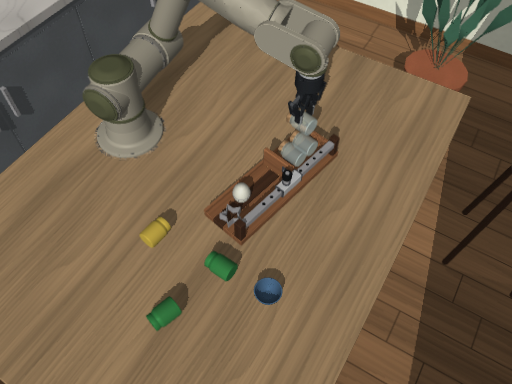

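Jar_c is held level (wrist4), with its base ellipse at (262,185). Jars a and b are behind it, and the gap between them at px (258,160) lines up with the hand's centre. I overlay the models.

```bash
python3 - <<'E'
from jars import *
F=pickle.load(open("F1.pkl","rb"));f=F["wrist"]
im=f["frame"][:,:,::-1].copy()
im=cv2.resize(im[100:350,140:400],None,fx=3,fy=3,interpolation=cv2.INTER_CUBIC)[:600]
def d(h,c): cv2.polylines(im,[((h-[140,100]+.5)*3-.5).round().astype(int)],True,c,1)
for q in([.556,.2102,-.212],[.5444,.1537,-.212]): d(hull(f,q,.068),(0,0,255))
d(hull(f,[.5505,.1811,p[2]-.008],.1902),(255,0,0))
d(np.array([[proj(f,W(p,x,.19,.09))[0]] for x in(-.06,.045)]),(0,255,0))
d(np.array([[proj(f,W(p,x,p[3]+.055,.116))[0]] for x in(-.065,.044)]),(0,255,0))
cv2.imwrite("pics/w5.png",im)
E
```

```text
(no output)
```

View pics/w5.png

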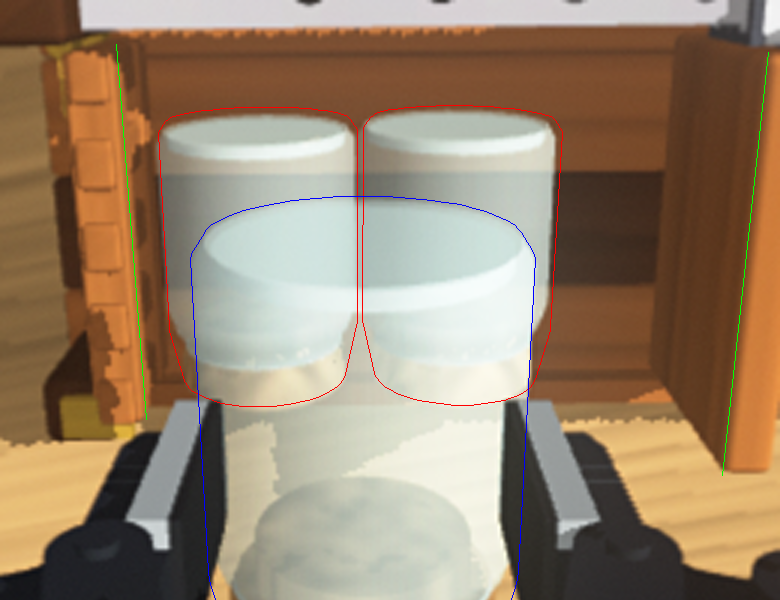

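```bash
python3 - <<'E'
from jars import *
F=pickle.load(open("F1.pkl","rb"));f=F["scene"]
crop(f,260,60,350,170,5.4,"pics/s5.png")
g=F["top"];c=proj(g,[.5505,.1811,.19])[0].astype(int);print(c)
crop(g,c[0]-60,c[1]-55,c[0]+60,c[1]+55,5,"pics/t5.png")
im=f["frame"]; 
for z in (.16,.17,.18,.19,.20):print(z,proj(f,[.5505,.1811,z]))
E
```

```text
[141 168]
0.16 [[302.33702076 128.55181124]]
0.17 [[302.67267007 126.21495945]]
0.18 [[303.01227521 123.84955348]]
0.19 [[303.35590302 121.45508938]]
0.2 [[303.70362174 119.03105191]]
```

View pics/s5.png

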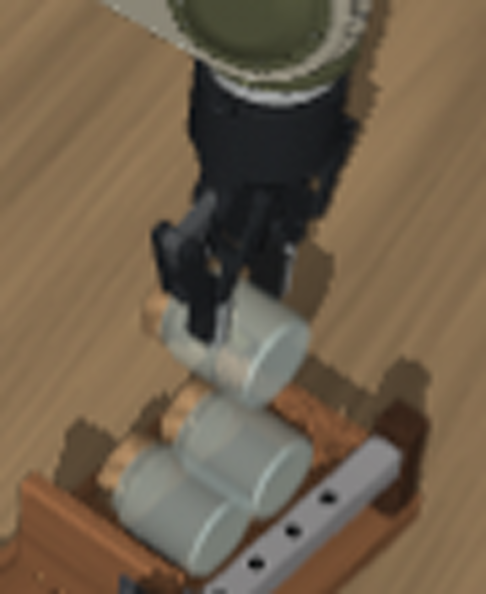

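View pics/t5.png

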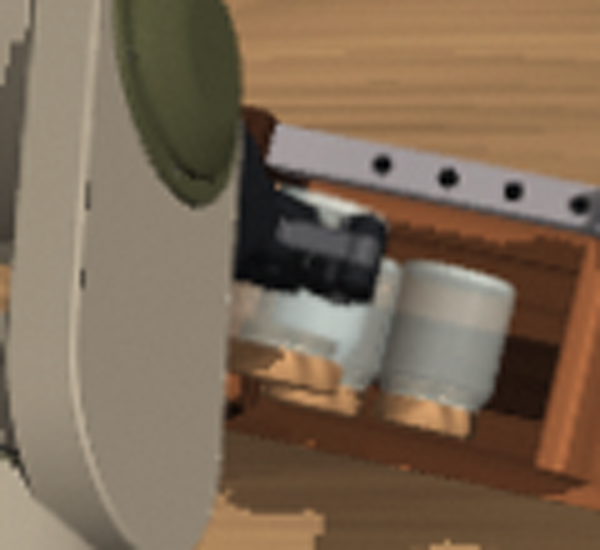

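```bash
python3 - <<'E'
from jars import *
F=pickle.load(open("F1.pkl","rb"));s,w=F["scene"],F["wrist"]
ps=[((np.array(a)+.5)/5.4-.5+[260,60]) for a in[(312,340),(300,375),(265,402),(265,290),(300,315),(190,365),(215,385),(145,305),(148,325)]]
pw=[((np.array(a)+.5)/3-.5+[140,100]) for a in[(204,240),(522,240),(363,206),(290,212),(440,212)]]
u=np.array([np.cos(p[2]-.008),np.sin(p[2]-.008)])
def h2(f,v):
    # v: axial offset, lateral offset, z, pitch
    q=[.5505+v[0]*u[0]-v[1]*u[1],.1811+v[0]*u[1]+v[1]*u[0],p[2]-.008]
    P=np.vstack([circ(q,0,a,r) for a,r in((-.032,.026),(-.029,.028),(.029,.028),(.032,.026),(-.045,.0245))])
    d=np.array([u[0],u[1],0]);n=np.array([-u[1],u[0],0])
    P=P-[q[0],q[1],0]; P=Rn.from_rotvec(-n*v[3]).apply(P)+[q[0],q[1],v[2]]
    return cv2.convexHull(proj(f,P).astype(np.float32))
from scipy.spatial.transform import Rotation as Rn
def r(v,ws=1):
    return np.array([ws*cv2.pointPolygonTest(h2(s,v),tuple(map(float,a)),True) for a in ps]+[.7*cv2.pointPolygonTest(h2(w,v),tuple(map(float,a)),True) for a in pw])
for ws in(1,.3):
    o=least_squares(r,[0,0,.185,0],args=(ws,),diff_step=1e-4,x_scale=[.01,.01,.01,.1]);print(o.x.round(4),r(o.x).round(1).tolist())
o=least_squares(lambda v:r([v[0],v[1],v[2],0]),[0,0,.185],diff_step=1e-4,x_scale=.01);print(o.x.round(4),r([*o.x,0]).round(1).tolist())
E
```

```text
[-0.0016 -0.      0.1904 -0.0111] [-0.3, -1.1, 0.1, 0.2, 0.5, 0.1, -0.3, 0.4, 0.8, -0.3, -0.4, 0.2, 0.5, 0.3]
[-1.30e-03 -1.00e-04  1.93e-01  0.00e+00] [-0.3, -1.2, -0.3, 0.8, 1.2, -0.4, -0.9, 0.4, 0.4, -0.3, -0.3, 0.0, 0.3, 0.1]
[-1.60e-03 -1.00e-04  1.91e-01] [-0.3, -1.1, -0.0, 0.3, 0.7, 0.1, -0.4, 0.5, 0.8, -0.5, -0.3, 0.2, 0.4, 0.3]
```

The held jar fits level: axis 20.5 mm above the TCP, 1.5 mm toward the cork, and nothing has slipped. Lower it gently into the saddle.

```bash
python3 - <<'E'
from m import *
from jars import *
P=W(p,-.0090,.1280,0); ph=p[2]-.008+1.5*np.pi
g=lambda z:[P[0],P[1],z]
env.movel(g(.106),velocity=.1,frame=quat(ph)); st("near"); 
print(env.movel(g(.088),velocity=.02,guard=2.0)); st("touch")
F={n:eyes.grab_frame(n) for n in("scene","wrist")}
pickle.dump(F,open("F2.pkl","wb"))
crop(F["scene"],260,60,350,170,5.4,"pics/s6.png"); crop(F["wrist"],140,80,400,280,3,"pics/w6.png")
E
```

```text
near t 7.03 p [0.5517 0.1814 0.1066] F [-0.2  0.7 -0.8] gap 0.512
True
touch t 7.58 p [0.5514 0.1817 0.0969] F [0.2 1.1 3.6] gap 0.509
```

View pics/s6.png

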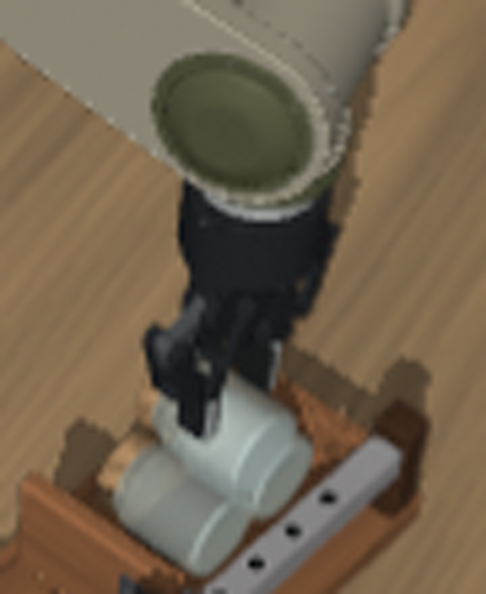

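View pics/w6.png

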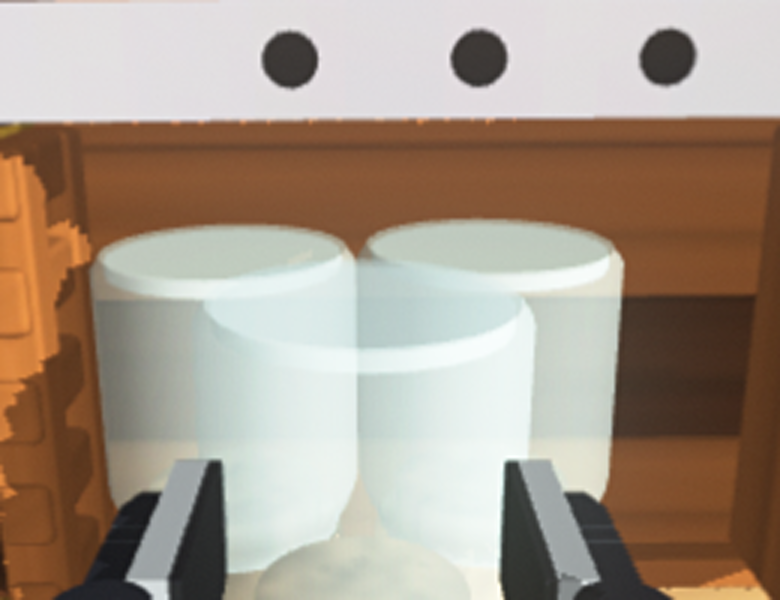

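Touch came at TCP z 0.0969, so the jar axis is at ≈ 0.117 against 0.116 expected for a saddle fit. w6 shows jar_c at (363,330) straddling the seam at (357,380). Release and back straight up.

```bash
python3 - <<'E'
from m import *
from jars import *
env.release(); s=st("rel"); P=s["position"]
env.movel([P[0],P[1],.2],velocity=.15); st("up")
F={n:eyes.grab_frame(n) for n in("scene","top","wrist")}
pickle.dump(F,open("F3.pkl","wb"))
crop(F["scene"],260,60,350,170,5.4,"pics/s7.png"); crop(F["wrist"],100,30,420,270,2.5,"pics/w7.png")
E
```

```text
rel t 8.18 p [0.5508 0.1813 0.0963] F [-0.3  0.2  0.3] gap 1.001
up t 9.02 p [0.5504 0.1813 0.199 ] F [-0.   0.  -0.2] gap 1.005
```

View pics/s7.png

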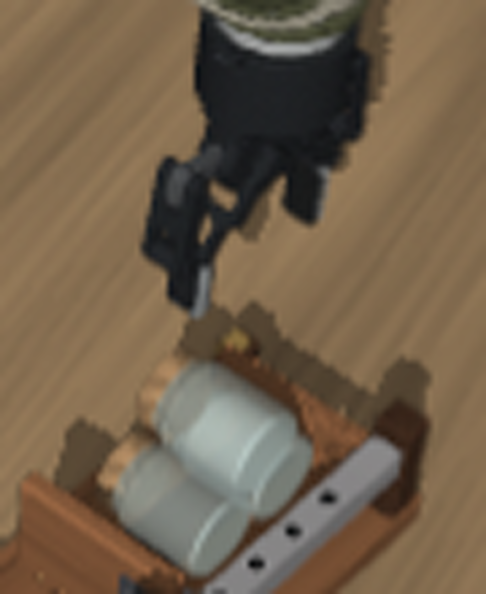

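View pics/w7.png

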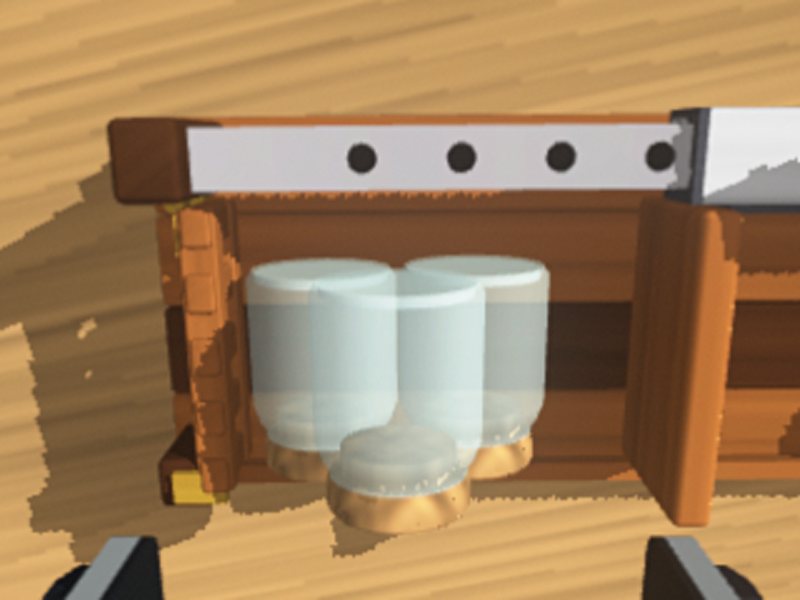

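Jar_c rests in the saddle, centred over the seam at (398,370) in w7, and is parallel to the two below. I check the axial match with the model, then line up over the knob.

```bash
python3 - <<'E'
from m import *
from jars import *
F=pickle.load(open("F3.pkl","rb"));f=F["wrist"]
im=cv2.resize(f["frame"][30:270,100:420,::-1],None,fx=2.5,fy=2.5,interpolation=cv2.INTER_CUBIC)
for x,y,z,c in((-.010,.1567,.068,(0,0,255)),(-.010,.099,.068,(0,0,255)),(-.0104,.128,.1163,(255,0,0))):
    w=W(p,x,y,z); h=hull(f,[w[0],w[1],p[2]-.008],z)
    cv2.polylines(im,[((h-[100,30]+.5)*2.5-.5).round().astype(int)],True,c,1)
cv2.imwrite("pics/w8.png",im)
k=W(p,.06,p[3],.138)
for ph in(p[2],p[2]+np.pi/2,p[2]+np.pi): print(ph,best([k[0],k[1],.124],ph))
ph=p[2]+1.5*np.pi
# fingers along shelf y; approach high
ph2=p[2]+np.pi/2
c=best([k[0],k[1],.2],ph2)[0]; print(c)
env.reach([k[0],k[1],.2],quat(c[1])); st("over knob")
f=eyes.grab_frame("wrist"); pickle.dump((f,c[1]),open("F4.pkl","wb")); cv2.imwrite("pics/w9.png",f["frame"][:,:,::-1])
for z in(.126,.15): print(proj(f,[k[0],k[1],z]))
E
```

```text
-0.20138226663553746 [(np.float64(1.857263682844821), np.float64(-0.20138226663553746), array([-0.16,  0.52,  1.4 , -0.  ,  1.23,  0.04]))]
1.3694140601593592 [(np.float64(0.28646735604992446), np.float64(4.511006713749152), array([-0.16,  0.52,  1.4 , -0.  ,  1.23,  1.61])), (np.float64(3.428060009639718), np.float64(1.3694140601593592), array([-0.16,  0.52,  1.4 , -0.  ,  1.23, -1.53]))]
2.9402103869542557 [(np.float64(1.857263682844821), np.float64(6.081803040544049), array([-0.16,  0.52,  1.4 , -0.  ,  1.23,  0.04]))]
(np.float64(0.28646735604992446), np.float64(4.511006713749152), array([-0.16,  0.46,  1.29, -0.  ,  1.4 ,  1.61]))
over knob t 9.87 p [0.5889 0.0216 0.1998] F [-0.5  0.8  0.6] gap 1.001
[[260.76168829 184.31828802]]
[[260.78870895 193.8503979 ]]
```

View pics/w8.png

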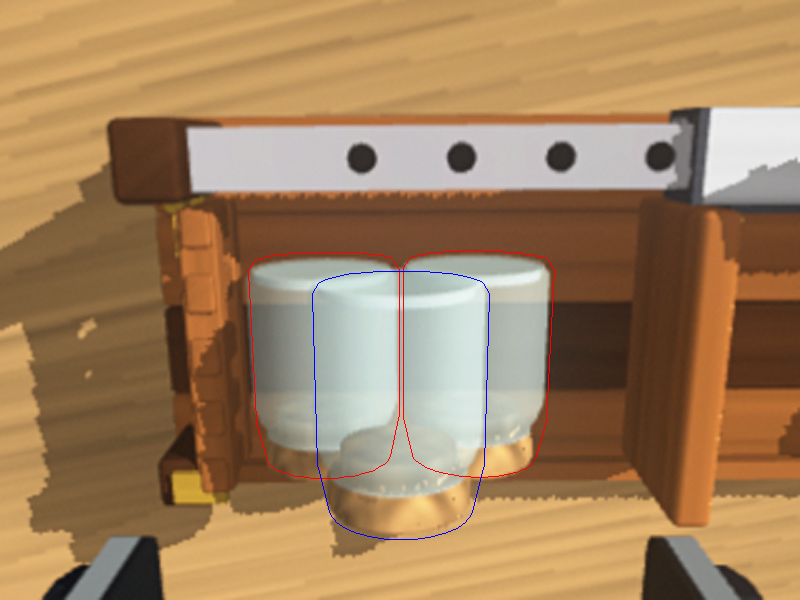

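View pics/w9.png

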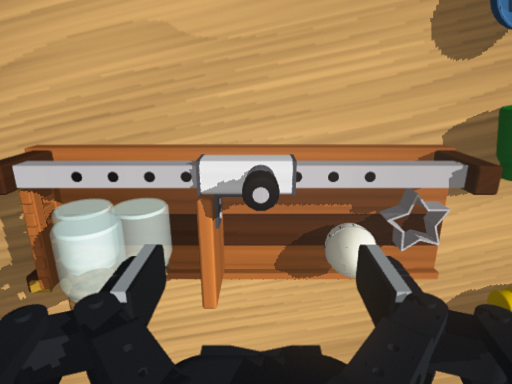

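Outlines match for all three jars. The knob top is at (260,195), predicted (261,194). Descend and grip the knob.

```bash
python3 - <<'E'
from m import *
from jars import *
f,ph=pickle.load(open("F4.pkl","rb")); k=W(p,.06,p[3],0)
print(env.movel([k[0],k[1],.117],velocity=.12,frame=quat(ph),guard=6)); st("down")
env.close_gripper(60); env.hold(.2); s=st("grip"); 
np.save("grip.npy",np.r_[s["position"],ph])
F={n:eyes.grab_frame(n) for n in("scene","wrist")}
crop(F["wrist"],130,80,390,280,3,"pics/w10.png");crop(F["scene"],240,90,350,200,5.4,"pics/s10.png")
E
```

```text
False
down t 10.76 p [0.5895 0.0215 0.1179] F [ 0.2 -0.7 -0.3] gap 1.0
grip t 11.72 p [0.589  0.0213 0.1169] F [-0.3 -0.7  0.4] gap 0.001
```

View pics/w10.png

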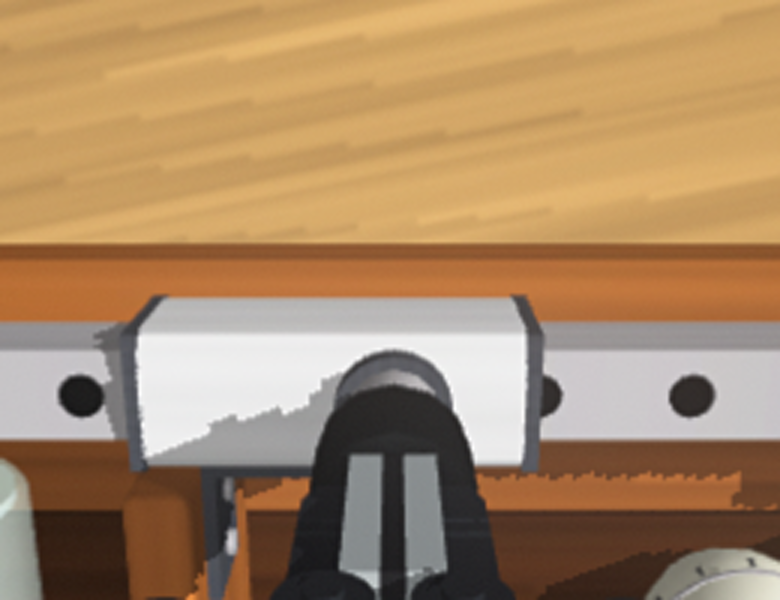

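View pics/s10.png

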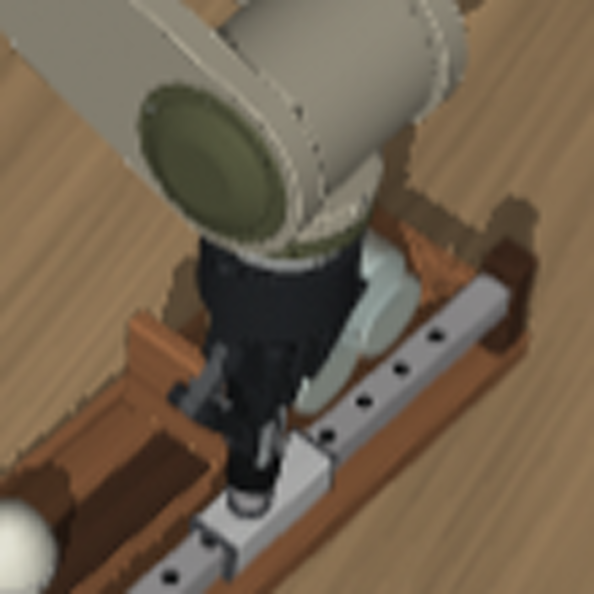

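The gripper reads fully shut (0.001) where a 28 mm knob should be. I check the geometry before pulling.

```bash
python3 - <<'E'
from m import *
from jars import *
s=st(); f=eyes.grab_frame("wrist"); g=eyes.grab_frame("top"); sc=eyes.grab_frame("scene")
pickle.dump((f,g,sc),open("F5.pkl","wb"))
im=cv2.resize(f["frame"][150:350,160:360,::-1],None,fx=3,fy=3,interpolation=cv2.INTER_CUBIC)
k=W(p,.06,p[3],0)
def d(P,c):
    q=((proj(f,P)-[160,150]+.5)*3-.5).round().astype(int); cv2.polylines(im,[q],False,c,1)
for r,z,c in((.014,.15,(255,0,255)),(.014,.126,(255,0,0)),(.0095,.126,(0,255,0)),(.0095,.105,(0,255,255))):
    d(np.c_[k[0]+r*np.cos(A),k[1]+r*np.sin(A),0*A+z],c)
P=s["position"]; u=np.array([np.cos(p[2]),np.sin(p[2]),0])
for z in(.117,.136): d([P+[0,0,z-P[2]]-u*.011,P+[0,0,z-P[2]]+u*.011],(0,0,255))
cv2.imwrite("pics/w11.png",im)
crop(g,190,110,270,190,7,"pics/t11.png")
E
```

```text
t 11.82 p [0.589  0.0213 0.117 ] F [-0.4  0.8  0.1] gap -0.002
```

View pics/w11.png

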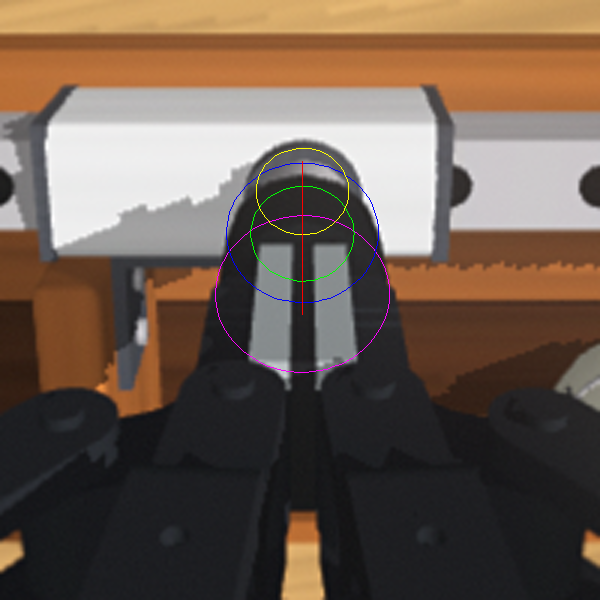

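View pics/t11.png

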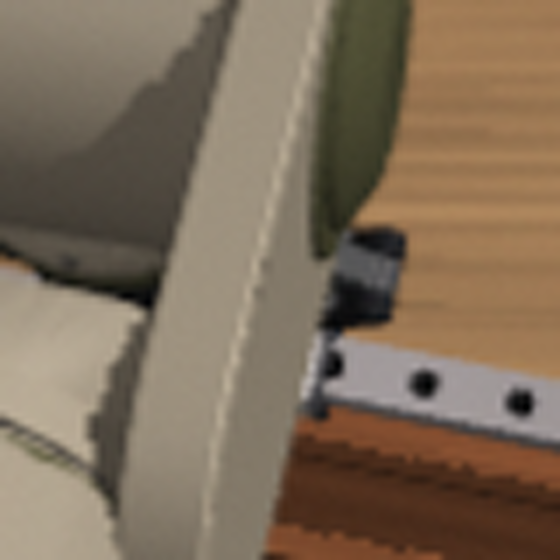

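```bash
python3 - <<'E'
from m import *
from jars import *
f,g,sc=pickle.load(open("F5.pkl","rb")); P=np.array([.589,.0213,.117]); u=np.array([np.cos(p[2]),np.sin(p[2]),0]);n=np.array([-u[1],u[0],0])
V=f["view"];print("cam",-V[:3,:3].T@V[:3,3])
for z in(.107,.117,.127,.137,.147,.157,.167):
    o=[0,0,z-.117]
    print(z,"edge+11",proj(f,P+o+u*.011).round(1),"85mm width px",np.ptp(proj(f,[P+o+u*.011+n*.0425,P+o+u*.011-n*.0425])[:,0]).round(1))
E
python3 - <<'E'
import sys;sys.path.insert(0,".")
from h import *
import pickle
f,g,sc=pickle.load(open("F5.pkl","rb"))
crop(sc,260,130,310,190,10,"pics/s12.png")
E
```

```text
cam [0.66249131 0.00633753 0.29294614]
0.107 edge+11 [[260.4 197.7]] 85mm width px 142.0
0.117 edge+11 [[260.4 203.4]] 85mm width px 149.3
0.127 edge+11 [[260.4 209.7]] 85mm width px 157.3
0.137 edge+11 [[260.4 216.8]] 85mm width px 166.2
0.147 edge+11 [[260.4 224.7]] 85mm width px 176.2
0.157 edge+11 [[260.4 233.6]] 85mm width px 187.4
0.167 edge+11 [[260.4 243.8]] 85mm width px 200.2
```

View pics/s12.png

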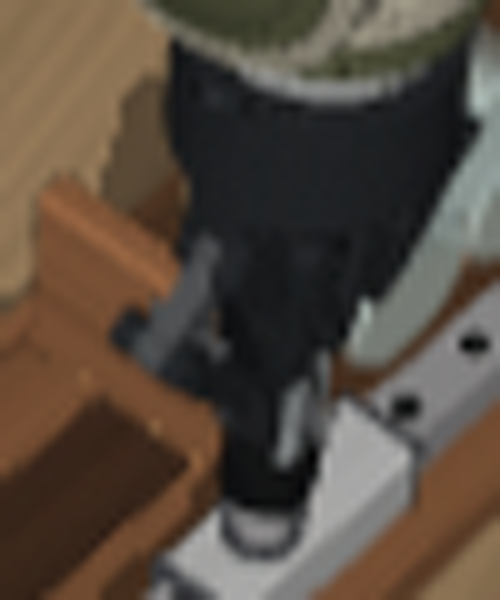

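The strip tips back-project to z ≈ 0.154 with the TCP at 0.117. The real fingertips therefore stand about 37 mm behind the reported TCP, and they have closed above the knob (top 0.150) without touching it. I reopen and go lower, guarded.

```bash
python3 - <<'E'
from m import *
from jars import *
f,ph=pickle.load(open("F4.pkl","rb")); k=W(p,.06,p[3],0)
env.release(); st("open")
print(env.movel([k[0],k[1],.083],velocity=.06,frame=quat(ph),guard=4)); st("down")
f=eyes.grab_frame("wrist"); s=eyes.grab_frame("scene")
crop(f,100,100,420,340,2.5,"pics/w13.png");crop(s,250,110,330,200,6.5,"pics/s13.png")
E
```

```text
open t 12.76 p [0.589  0.0213 0.117 ] F [-0.8 -1.   0.4] gap 1.0
False
down t 13.47 p [0.5892 0.0213 0.0832] F [-0.2  0.5  0.9] gap 1.0
```

View pics/w13.png

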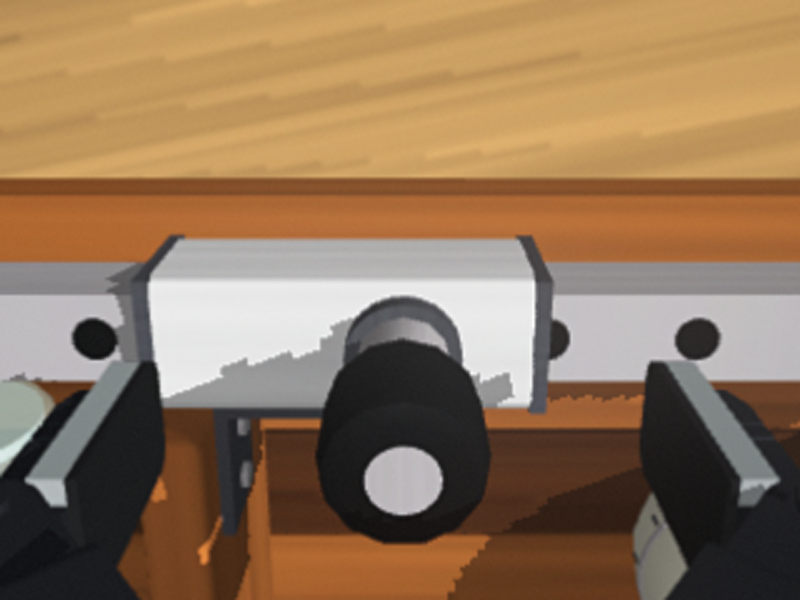

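View pics/s13.png

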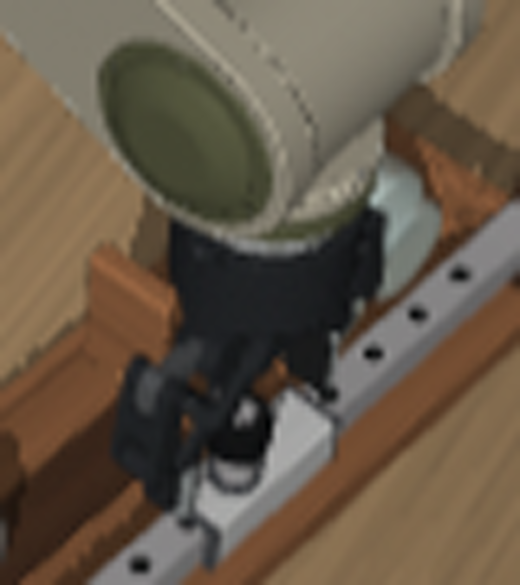

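The knob is between the open pads, at (403,450) in w13, with clearance on both sides and no contact force. Close on it.

```bash
python3 - <<'E'
from m import *
from jars import *
f,ph=pickle.load(open("F4.pkl","rb"))
env.close_gripper(60); s=st("grip"); env.hold(.15); s=st("held"); np.save("grip.npy",np.r_[s["position"],ph])
f=eyes.grab_frame("wrist"); crop(f,100,100,420,340,2.5,"pics/w14.png")
E
```

```text
grip t 14.15 p [0.5891 0.0213 0.0833] F [-2.1 -0.6  2.3] gap 0.312
held t 14.3 p [0.5891 0.0213 0.0833] F [-1.6 -2.2  3.4] gap 0.311
```

View pics/w14.png

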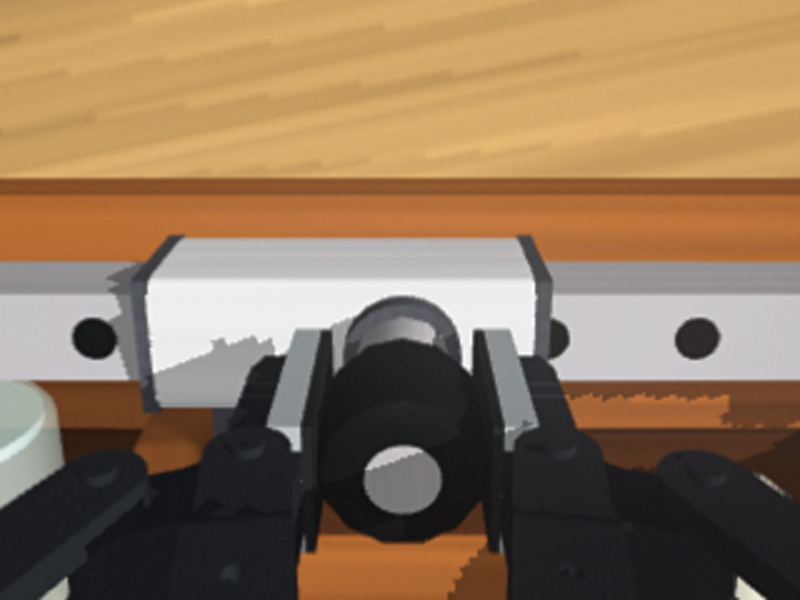

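The knob is gripped between both pads, with gap 0.311 ≈ 26–28 mm. Pull up and watch the force.

```bash
python3 - <<'E'
from m import *
from jars import *
g=np.load("grip.npy"); ph=g[3]; Q=quat(ph)
for dz in(.006,.0115):
    env.movel([g[0],g[1],g[2]+dz],velocity=.03,frame=Q); env.hold(.1); st(f"up{dz}")
f=eyes.grab_frame("wrist"); crop(f,100,100,420,340,2.5,"pics/w15.png")
E
```

```text
up0.006 t 14.81 p [0.5889 0.0213 0.0888] F [ 1.1  0.2 -7.1] gap 0.311
up0.0115 t 15.24 p [0.589  0.0213 0.0946] F [ 1.7 -0.3 -8.3] gap 0.313
```

View pics/w15.png

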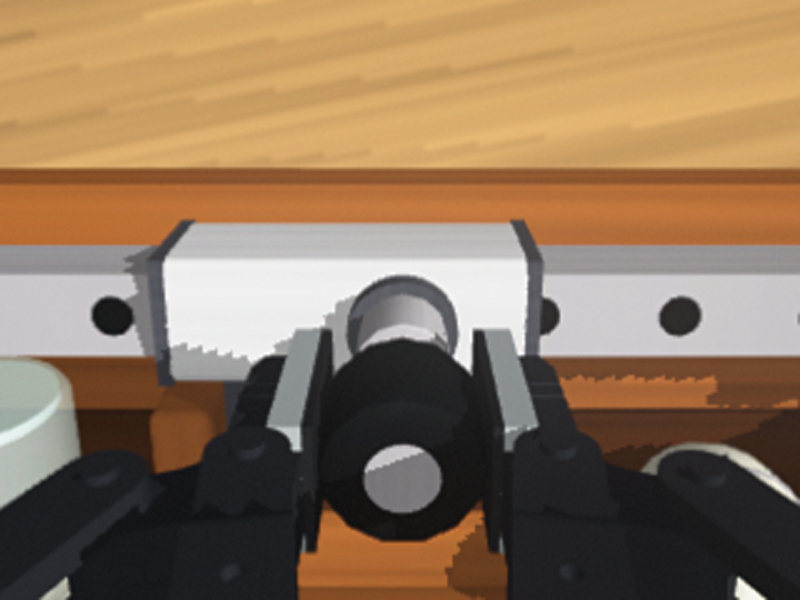

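The knob rose with the hand and the load is 8.3 N, as expected for the spring. Slide 32 mm along +y, guarded.

```bash
python3 - <<'E'
from m import *
from jars import *
g=np.load("grip.npy"); ph=g[3]; Q=quat(ph); n=np.array([-np.sin(p[2]),np.cos(p[2]),0])
T=g[:3]+[0,0,.0115]+n*.032
print(env.movel(T,velocity=.04,frame=Q,guard=9)); s=st("slid"); env.hold(.15); s=st()
d=np.array(s["position"])-g[:3]; print("along",d@n,"across",d@[n[1],-n[0],0])
f=eyes.grab_frame("wrist"); crop(f,60,80,420,350,2.2,"pics/w16.png")
f=eyes.grab_frame("scene"); crop(f,240,90,350,200,5.4,"pics/s16.png")
E
```

```text
False
slid t 16.24 p [0.5955 0.0531 0.0948] F [ 0.3  1.7 -8.6] gap 0.308
 t 16.39 p [0.5955 0.0528 0.0948] F [ 0.9  2.6 -7.5] gap 0.308
along 0.032214196488111795 across -7.284955213724193e-05
```

View pics/w16.png

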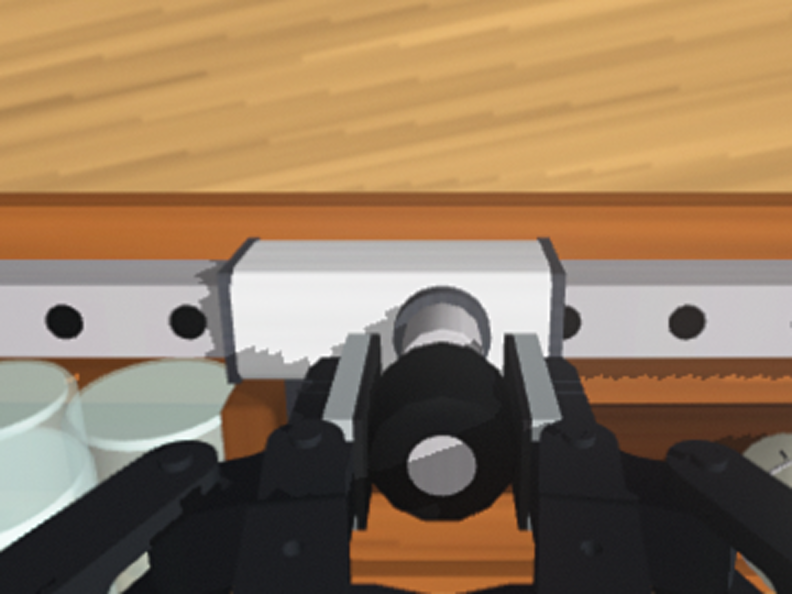

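View pics/s16.png

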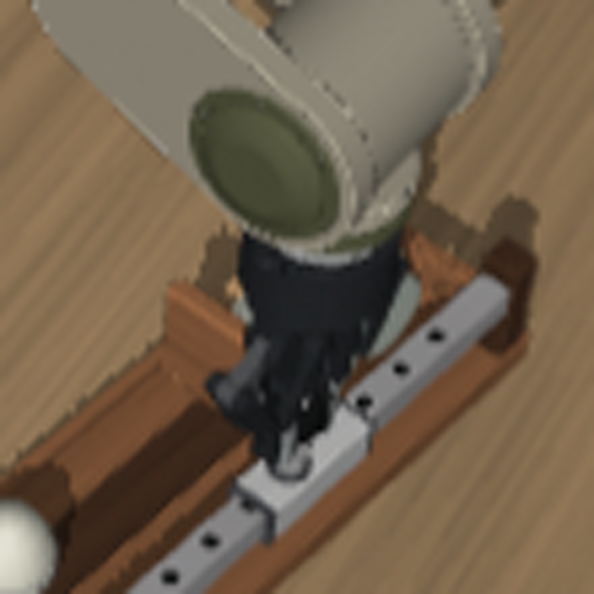

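Slid by 32.2 mm with no contact spike, and the hole pattern around the sleeve looks the same as before. Lower the pin.

```bash
python3 - <<'E'
from m import *
from jars import *
g=np.load("grip.npy"); ph=g[3]; Q=quat(ph); n=np.array([-np.sin(p[2]),np.cos(p[2]),0])
B=g[:3]+n*.032
for z in(.0085,.0055,.0025,0.,-.0004):
    r=env.movel(B+[0,0,z],velocity=.03,frame=Q,guard=14); s=st(f"{z} {r}")
    if r: break
env.hold(.2); s=st("held"); d=np.array(s["position"])-g[:3]; print("along",d@n,"dz",d[2])
F={n_:eyes.grab_frame(n_) for n_ in("wrist","scene","top")}
crop(F["wrist"],60,80,420,350,2.2,"pics/w17.png")
crop(F["scene"],190,90,350,230,4.2,"pics/s17.png");cv2.imwrite("pics/t17.png",F["top"]["frame"][:,:,::-1])
E
```

```text
0.0085 False t 16.74 p [0.5954 0.0526 0.0916] F [-0.6  1.8 -7.2] gap 0.308
0.0055 False t 16.99 p [0.5954 0.0526 0.0887] F [-0.5  2.2 -7.4] gap 0.313
0.0025 False t 17.24 p [0.5955 0.0526 0.0857] F [-1.2  1.9 -5.9] gap 0.308
0.0 False t 17.49 p [0.5955 0.0526 0.0833] F [-2.4  2.1 -4.2] gap 0.311
-0.0004 False t 17.74 p [0.5956 0.0526 0.0833] F [-2.8  2.   1.2] gap 0.305
held t 17.94 p [0.5956 0.0525 0.0833] F [-4.1  1.2  2.2] gap 0.306
along 0.03196126993293106 dz -7.035122056589516e-06
```

View pics/w17.png

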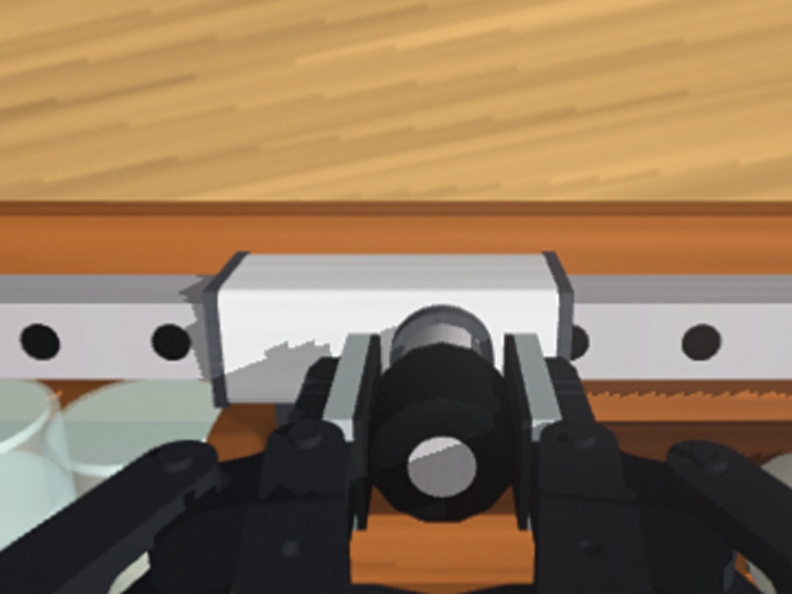

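View pics/t17.png

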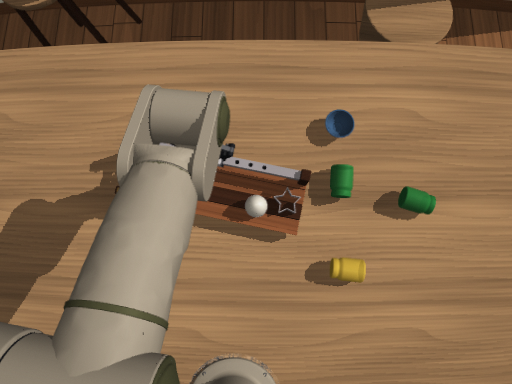

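View pics/s17.png

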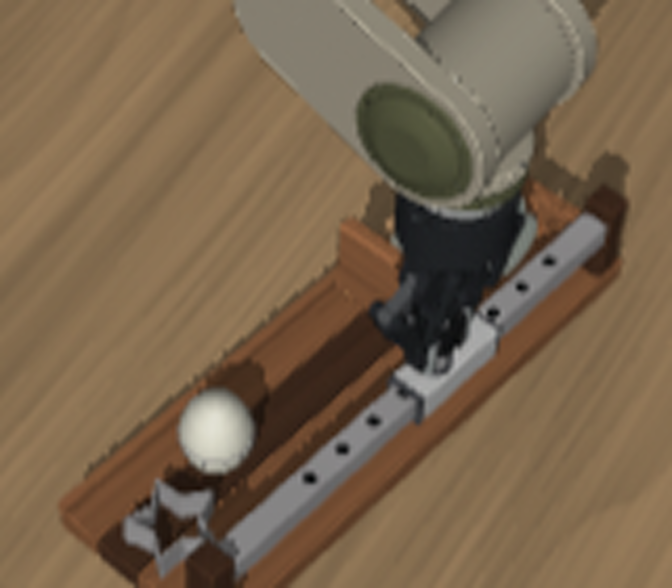

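The pin passed the tube surface and seated. z is equal to the original home height and the force flipped from −4 N to +2 N there. The barrel visible under the knob matches the earlier home picture. One last check of the pile against the model in the wrist view.

```bash
python3 - <<'E'
from m import *
from jars import *
f=eyes.grab_frame("wrist"); st()
im=cv2.resize(f["frame"][80:380,0:260,::-1],None,fx=2,fy=2,interpolation=cv2.INTER_CUBIC)
for x,y,z,c in((-.010,.1567,.068,(0,0,255)),(-.010,.099,.068,(0,0,255)),(-.0104,.128,.1163,(255,0,0))):
    w=W(p,x,y,z); h=hull(f,[w[0],w[1],p[2]-.008],z)
    cv2.polylines(im,[((h-[0,80]+.5)*2-.5).round().astype(int)],True,c,1)
cv2.imwrite("pics/w18.png",im)
g=eyes.grab_frame("scene"); crop(g,290,100,345,170,8,"pics/s18.png")
E
```

```text
t 18.14 p [0.5956 0.0526 0.0833] F [-4.9  2.   3.8] gap 0.305
```

View pics/w18.png

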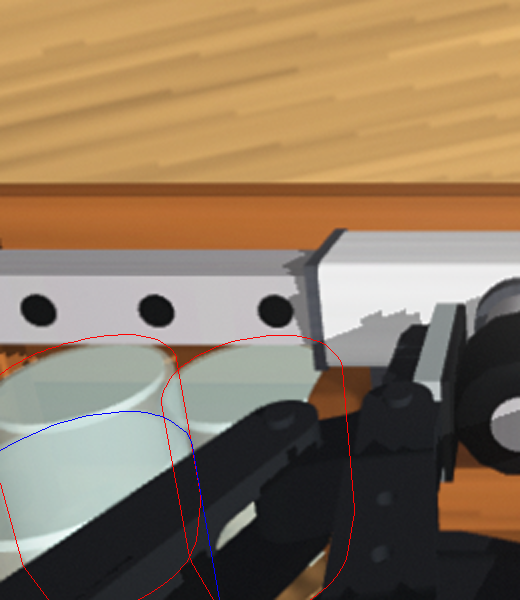

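View pics/s18.png

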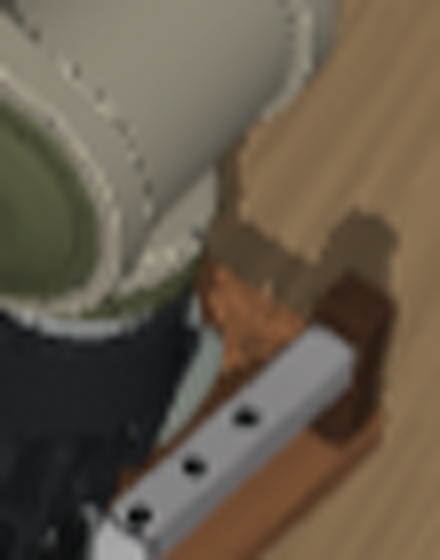

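```bash
python3 - <<'E'
from m import *
st(); job.hand_in(); st()
E
```

```text
t 18.19 p [0.5956 0.0526 0.0832] F [-4.3  0.7  4.9] gap 0.303
the job is handed in; nothing more can be done
the job is handed in; nothing more can be done
```

The job is done and handed in at about 18 s, with the gripper still holding the knob.

- **Spare jar:** I laid it in the saddle between the two jars and let it go. The wrist picture after release matched the jar models to within a few pixels, centred on the seam and parallel to the two below.
- **Slide:** I lifted the plunger about 11 mm and moved the slide 32.0 mm along the rail. The pin then went down to its original home height (difference below 0.1 mm). The push changed from −4 N to about +2 to +5 N there, so I take the pin as bottomed in the hole.
- **Bystanders:** The egg timer, cutter and bowl look unmoved in the last pictures.

**What disagreed or failed:**
- **First grip on the knob:** It closed on nothing. The real fingertips stand about 37 mm behind the reported TCP, so I reopened without touching anything and gripped lower.
- **Spare jar grip:** For the same reason the jar was picked up higher than I intended. It did not slip.
- **Final view of the pile:** The hand partly hides it. The visible edges fit the model as far as I could see them. Of the gate, only the edge beside the rail shows, and it looks unchanged.

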